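# Pack hexagonal sample pots in a transport tray

## Robot

A 6-joint arm with a two-finger parallel gripper is mounted at the origin on a cart in front of the work surface, level with it; the furniture and walls round the work are solid. World frame = base frame: x ahead of the robot, y to its left, z up, the work surface at z = 0. Lengths are in mm, angles in rad, forces in N, time in s.
With the tool pointing down it reaches from about 350 to 975 mm from the base axis. Payload 7.1 kg.
Tool frame: the origin (TCP) lies at the very end of the fingers, on their centre line; the grasp point (between the pads) lies 19 mm behind it; z points along the fingers, y is the direction in which the jaws open and shut (so a half turn about z gives the same grasp; the last joint's range is limited). The gripper opens to 88 mm and grips with 3 to 60 N. Pads are 20 mm wide; open, the fingers measure 115 mm over their backs; the gripper's body (75 mm by 178 mm) begins 61 mm behind the grasp point.
Start: joints at [1.175, 0.423, 1.63, -0, 1.089, -0.019], TCP at [229.934, 581.15, 222.675] pointing down, gripper open.
Joint ranges: [-3, 3], [-0.9, 2.11], [0.09, 2.58], [-1.31, 4.45], [0.11, 2.69], [-2.54, 2.54]. Speed limits (rad/s): [2.39, 2.39, 3.01, 3.14, 3.14, 3.14].

## Interface

Orientations are given as a rotation vector (axis times angle).
In Python, from workcell import * gives the robot as it stands.
- The arm moves only by the tool play_rows, never from a script. Its argument "plan" is text: rows parted by semicolons, each of 7 numbers parted by spaces: the finger opening in cm, from 0 to 8.78, then the shift along the tool's x, y, z in cm, then the turn, a rotation vector about the tool's x, y, z in degrees. A call has 1 to 20 rows; each row shifts and turns the commanded pose from where the row before left it, along the tool's axes as they then stand; what a row does not reach is not made up. A row lasts 1/8 s, in which the tool goes at most 62.5 mm and 10.7 degrees, less where a joint would pass 70% of its speed; a pose out of reach is approached as far as the arm can. A call is refused whole if a number of a shift passes 6.25 or a number of a turn 10.7, either way. A call with a gripper value outside its range is refused whole. The fingers move at their own pace and stop on an object; the grip force is fixed at half the most. Time passes only in rows, so rows that do not move let the fingers close. It gives the time, the measured TCP pose, the force and the opening at its end, in the units of the state.
- get_obs(): the state, without advancing time (a new reading comes with each control period).
- get_image(name): name is "side" or "top" or "wrist"; returns a dict with "pixels" (384x512x3 uint8, red, green, blue), "range_z" (384x512 float32, mm along the optical axis (not along the pixel's ray), 0 where there is no reading), "fx", "fy", "cx", "cy" (pixels), "eye" and "attitude" of the camera in the world. Camera axes: x right, y down, z forward; pixel columns grow to the right and rows downward; lengths in mm; the calibration is good to about 2 mm. A picture is of the moment at which its call begins.
- close_job(): hands the job in, once; it reports no verdict.
The state is a dict: "t": time; "qpos": joint angles; "qvel": joint speeds; "joint_torque": joint torques, N m; "ee_pos": TCP position; "orientation": TCP orientation; "ft_force": force on the tool from outside, world axes, zero at the start; "moment": the same for the moment, N m; "width": finger opening in mm.
Only numpy, scipy, OpenCV 4.12 (cv2) and the standard library are available. Lean on these libraries where they do the work, as an engineer would, in place of code of your own. Each camera call takes 0.05 s, during which the arm holds its last target. There are 200 camera calls.

## Task

Complete the load in the transport tray: stand the two blue-lidded hexagonal pots upright on the tray floor as a front row, one in each notch of the green-lidded back row, and then slide the orange retainer bar up against them, so that all five pots are packed tight with their flat sides touching. Do not tip any pot over, and leave the timer, the carton and the white specimen cup where they are.

Things in the scene. Friction and masses are not known exactly. Their poses are not given: they have to be found in the camera images.
- tray: Fixed aluminium tray, inside 170 (x) x 182 (y) mm, walls 5 thick, 24 high, floor 4 thick. Origin: centre of its underside; +x to its back wall (inner face x = 85), y along the rows. Tightly packed pots, corners along tray x: back row centres at x = 50, y = 60, 0, -60 mm (where the green-lidded ones now stand); front pots in the notches at x = -2, y = 30, -30.
- retainer (a joint): Orange retainer bar across the tray's front, in m: 0 = fully open, grows as it slides towards the tray's +x; travel 0.045, starts at 0 to 0.006. 1.5 to 5 N moves it, it stays where it is left. At 0.035 its face just touches the front corners of two tightly packed front pots.
- retainer_tab (a point): Centre of the retainer's upright push tab, 10 mm thick (tray x), 36 wide (tray y), from 27 to 65 mm above the worktop; the point is 50 mm above the worktop and moves with the bar. The bar is 10 mm thick, 176 long, 27 high (end shoes 33). Two cheeks, 27 high, reach 44 mm forward from its face along the outer flats of the front pots, 121 apart, flared to 136 at the mouth.
- pot_1_mid (a point): Hexagonal white pot with fixed blue lid, 60 mm across flats, 69 across corners, 40 mm high, about 0.12 kg; on the lid a grip bar 12 mm thick (x), 30 long (y), from 40 to 70 mm above the foot. Point: its centre, 35 mm above the foot; own +x, -x point to corners, own +y, -y to flat sides. Starts on the worktop right of the tray, yaw varies.
- pot_2_mid (a point): Hexagonal white pot with fixed blue lid, 60 mm across flats, 69 across corners, 40 mm high, about 0.12 kg; on the lid a grip bar 12 mm thick (x), 30 long (y), from 40 to 70 mm above the foot. Point: its centre, 35 mm above the foot; own +x, -x point to corners, own +y, -y to flat sides. The other one on the worktop.
- pot_a_mid (a point): Hexagonal white pot with fixed green lid, 60 mm across flats, 69 across corners, 40 mm high, about 0.12 kg; on the lid a grip bar 12 mm thick (x), 30 long (y), from 40 to 70 mm above the foot. Point: its centre, 35 mm above the foot; own +x, -x point to corners, own +y, -y to flat sides. Loose in the back row, +y end.
- pot_b_mid (a point): Hexagonal white pot with fixed green lid, 60 mm across flats, 69 across corners, 40 mm high, about 0.12 kg; on the lid a grip bar 12 mm thick (x), 30 long (y), from 40 to 70 mm above the foot. Point: its centre, 35 mm above the foot; own +x, -x point to corners, own +y, -y to flat sides. Loose in the back row, middle.
- pot_c_mid (a point): Hexagonal white pot with fixed green lid, 60 mm across flats, 69 across corners, 40 mm high, about 0.12 kg; on the lid a grip bar 12 mm thick (x), 30 long (y), from 40 to 70 mm above the foot. Point: its centre, 35 mm above the foot; own +x, -x point to corners, own +y, -y to flat sides. Loose in the back row, -y end.
- timer: small white digital timer, 60 x 64 x 18 mm, on the worktop behind the pots; bystander. Origin: centre of its underside.
- carton: small white and pink carton, 42 x 75 x 52 mm, at the left; bystander. Origin: centre of its underside.
- white_cup: white lidded specimen cup, 65 mm wide, 71 mm high, at the right; bystander. Origin: centre of its underside. Beyond it the fixed microscope's eyepieces overhang the worktop, down to about 0.54 m from the base axis: swing past them with the arm drawn in to 0.44 m.

How it is judged (in metres and radians):
On the way, in this order (a step that is already met when the one before it is completed fails the run):
1. both blue-lidded pots stand upright on the tray floor in front of the back row (angle between each of pot_1_mid, pot_2_mid's own z axis and vertical below 0.08 rad and z of each of pot_1_mid, pot_2_mid in the frame of tray below 0.0425 m and x of pot_1_mid in the frame of tray between -0.035 and 0.012 m and y of pot_1_mid in the frame of tray between -0.06 and 0.06 m and x of pot_2_mid in the frame of tray between -0.035 and 0.012 m and y of pot_2_mid in the frame of tray between -0.06 and 0.06 m), for 0.2 s.
2. the retainer bar is slid up against the pots and the five are packed tight (value of joint retainer above 0.0315 m and ((horizontal distance between pot_1_mid and pot_a_mid below 0.0625 m and horizontal distance between each of pot_1_mid, pot_2_mid and pot_b_mid below 0.0625 m and horizontal distance between pot_2_mid and pot_c_mid below 0.0625 m) or (horizontal distance between pot_2_mid and pot_a_mid below 0.0625 m and horizontal distance between each of pot_2_mid, pot_1_mid and pot_b_mid below 0.0625 m and horizontal distance between pot_1_mid and pot_c_mid below 0.0625 m)) and horizontal distance between pot_1_mid and pot_2_mid below 0.0625 m and horizontal distance between pot_a_mid and pot_b_mid below 0.0625 m and horizontal distance between pot_b_mid and pot_c_mid below 0.0625 m), for 0.2 s.
At the end, for the whole second after the job is handed in: All five pots stand upright (within 0.08 rad) on the tray floor, the blue-lidded two at rest in the back row's notches, either way round; neighbouring centres are at most 62.5 mm apart (60 is full contact) and the retainer is slid to at least 31.5 mm (35 is full contact) (all of step 2 and angle between each of pot_1_mid, pot_2_mid, pot_a_mid, pot_b_mid, pot_c_mid's own z axis and vertical below 0.08 rad and z of each of pot_1_mid, pot_2_mid, pot_a_mid, pot_b_mid, pot_c_mid in the frame of tray below 0.0425 m and linear speed of each of pot_1, pot_2 below 0.01 m/s); the robot touches nothing.
It fails at once if a pot is tipped over (angle between any of pot_1_mid, pot_2_mid, pot_a_mid, pot_b_mid, pot_c_mid's own z axis and vertical above 0.6 rad).
It fails at once if a bystander is moved by more than 20 mm (distance of any of timer, carton, white_cup from where it was at the start of the episode above 0.02 m).
It also fails if it takes over 58 s, if anything falls off the work surface, if the arm or the gripper's body presses on something with over 40 N, if the wrist force passes 120 N, or if a joint passes its speed limit or range.

## Working session

There is one attempt and no reset: what is moved stays moved. The work goes in short steps, Python scripts to look and compute and a tool call to move; the robot and the scene stay as the last step left them, time stands still between calls to the robot, and variables do not carry over. Pictures are saved under pics/ and viewed, about 8 in all and at most 12, crops included, and the job is handed in when it is done.

Besides the shell and the picture viewer there is one more tool, called by a JSON object that holds its "method" and its "body", one argument or row to a line. play_rows: Moves the arm, as the interface text tells. Its arguments: {"type":"object","properties":{"plan":{"type":"string"}},"required":["plan"]}

```bash
mkdir -p pics; ls; python3 - <<'E'
from workcell import *
import cv2, numpy as np
o=get_obs(); print({k:np.round(v,3) for k,v in o.items()})
ims=[]
for n in("top","side"):
    d=get_image(n); np.savez(n+"0.npz",**d); print(n,d["fx"],d["cx"],d["cy"],d["eye"],d["attitude"])
    cv2.imwrite(f"pics/{n}0.png",cv2.resize(d["pixels"][...,::-1],(800,600)))
E
```

```text
pics
{'t': np.float64(0.0), 'qpos': array([ 1.175,  0.424,  1.631, -0.   ,  1.089, -0.019]), 'qvel': array([ 0.   ,  0.001, -0.001, -0.001, -0.001, -0.001]), 'joint_torque': array([ 4.0000e-03, -5.4463e+01, -2.7367e+01,  6.4000e-02,  2.3000e-02,
       -0.0000e+00]), 'ee_pos': array([229.737, 580.659, 221.921]), 'orientation': array([-5.880e-01, -3.086e+00,  2.000e-03]), 'ft_force': array([-0.55 ,  0.336, -0.804]), 'moment': array([0.014, 0.012, 0.02 ]), 'width': np.float64(87.992)}
top 449.6282818858648 257.59493724300944 188.57985242922248 [ 275.89440088  143.79799819 1353.72314581] [-2.13411389  2.13015294 -0.2382277 ]
side 442.88137442025726 255.00898502014843 195.51589783179833 [  65.62977948 -897.14419847  806.10198951] [-2.11891346  0.44543573 -0.25310531]
```

View pics/top0.png

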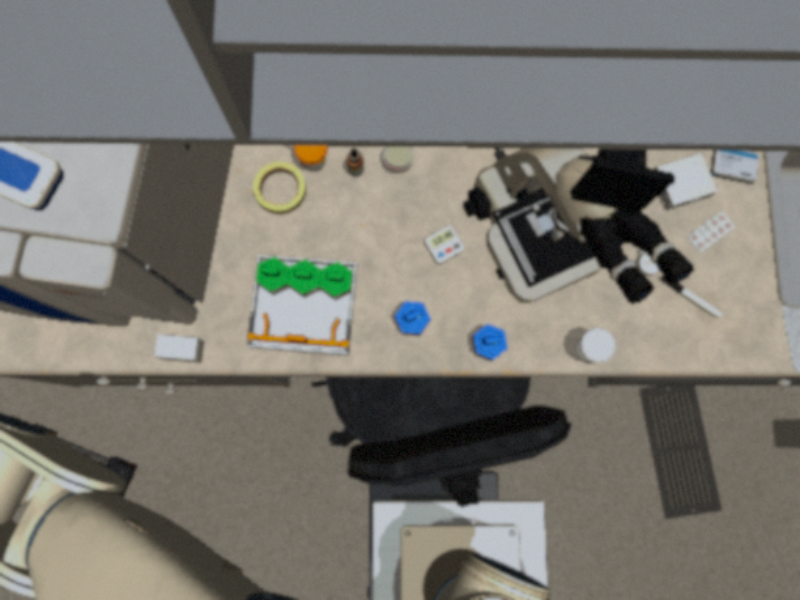

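View pics/side0.png

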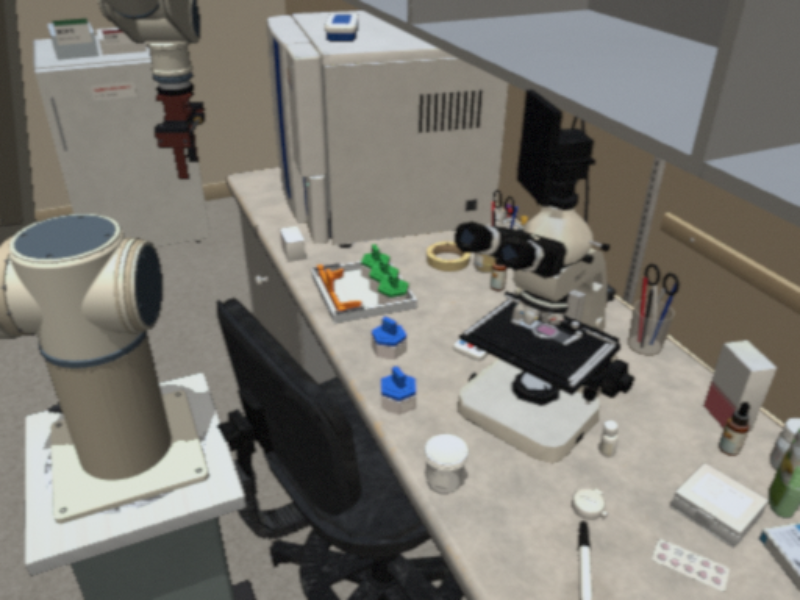

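Top view (800x600): tray around (302,305) with green row at the back and the orange retainer at the front; blue pots at (411,318) and (489,342); timer (443,244), carton (178,348), cup (597,345). The side view agrees with this.

```bash
cat > lib.py <<'E'
import numpy as np, cv2
from scipy.spatial.transform import Rotation as R
def cloud(d):
    h,w=d["range_z"].shape; v,u=np.mgrid[:h,:w]; z=d["range_z"].astype(float)
    c=np.stack([(u-d["cx"])/d["fx"]*z,(v-d["cy"])/d["fy"]*z,z],-1)
    P=c@R.from_rotvec(d["attitude"]).as_matrix().T+d["eye"]; P[z<=0]=np.nan; return P
def mask(d,c):
    h=cv2.cvtColor(np.ascontiguousarray(d["pixels"]),cv2.COLOR_RGB2HSV)
    lo,hi={"blue":(100,118),"green":(50,75),"orange":(8,20)}[c]
    return (h[...,0]>=lo)&(h[...,0]<=hi)&(h[...,1]>130)&(h[...,2]>60)
E
python3 - <<'E'
from lib import *
for n in("top","side"):
    d=dict(np.load(n+"0.npz")); P=cloud(d)
    for c in("blue","green","orange"):
        m=mask(d,c).astype(np.uint8); k,L,S,C=cv2.connectedComponentsWithStats(m)
        for i in range(1,k):
            if S[i,4]<25: continue
            q=P[L==i]; q=q[np.isfinite(q[:,2])]
            if not(350<np.median(q[:,0])<900 and -100<np.median(q[:,1])<700): continue
            print(n,c,S[i],"min",q.min(0).round(),"max",q.max(0).round(),"zpct",np.percentile(q[:,2],[10,50,90]).round())
            b=q[q[:,2]>(52 if c!="orange" else 40)]; l=q[(q[:,2]>36)&(q[:,2]<47)]
            for s in (b,l):
                if len(s)>4:
                    w,V=np.linalg.eigh(np.cov(s[:,:2].T)); a=np.degrees(np.arctan2(V[1,1],V[0,1]))%180
                    print("   n",len(s),"mean",s.mean(0).round(1),"mid",((s.min(0)+s.max(0))/2).round(1),"axis",a.round(1),"sd",np.sqrt(w).round(1))
d=dict(np.load("top0.npz")); c=d["pixels"][150:235,150:330,::-1]
cv2.imwrite("pics/crop0.png",cv2.resize(c,None,fx=4.4,fy=4.4,interpolation=cv2.INTER_CUBIC))
E
```

```text
top blue [  0  96  25  26 420] min [578. 582. 492.] max [630. 633. 501.] zpct [495. 496. 498.]
   n 419 mean [603.2 609.1 496.4] mid [604.4 607.4 496.3] axis 50.8 sd [ 9.8 14.6]
top blue [253 194  22  20 329] min [461.  57.  33.] max [519. 120.  77.] zpct [38. 43. 68.]
   n 52 mean [490.5  88.2  68.7] mid [491.   88.3  64.9] axis 115.3 sd [3.8 8.9]
   n 261 mean [489.5  89.4  41.9] mid [489.8  88.6  41.6] axis 38.4 sd [16.2 16.6]
top blue [303 208  21  22 339] min [414. -88.  32.] max [476. -28.  77.] zpct [39. 42. 69.]
   n 54 mean [444.8 -57.1  68.5] mid [445.5 -58.3  65. ] axis 96.7 sd [3.9 9. ]
   n 267 mean [444.6 -56.9  41.8] mid [445.2 -57.7  41.6] axis 48.5 sd [16.3 16.7]
top green [165 165  60  24 977] min [534. 206.  38.] max [604. 382.  82.] zpct [43. 47. 73.]
   n 184 mean [567.1 293.8  70.7] mid [568.8 291.7  66.8] axis 85.3 sd [ 4.7 50. ]
   n 507 mean [567.2 290.1  44.4] mid [569.5 293.8  42.5] axis 84.9 sd [16.8 51.1]
top orange [188  92  22  14 245] min [627. 215.  39.] max [825. 317. 533.] zpct [64. 71. 77.]
   n 240 mean [791.5 281.1 107.4] mid [726.1 265.7 286.9] 
[... 1229 characters left out ...]
ct [37. 41. 65.]
   n 62 mean [443.8 -67.1  62.9] mid [444.3 -64.   61.9] axis 104.0 sd [3.1 9.1]
   n 217 mean [440.6 -69.7  40. ] mid [444.3 -64.5  41.6] axis 146.3 sd [13.7 16.7]
side green [232 157  29  33 411] min [533. 197.  35.] max [602. 378.  77.] zpct [41. 45. 69.]
   n 108 mean [566.6 276.2  64.6] mid [569.1 282.1  64.7] axis 85.5 sd [ 3.5 46.8]
   n 269 mean [559.3 273.5  43.1] mid [567.3 287.9  41.8] axis 88.4 sd [13.6 52.1]
side orange [203 170  28  29 217] min [436. 203.   8.] max [497. 394.  66.] zpct [15. 25. 55.]
   n 37 mean [447.4 296.2  56. ] mid [448.4 297.5  53.6] axis 88.6 sd [ 2.6 10.8]
   n 12 mean [445.4 296.1  41.3] mid [445.  297.9  41.4] axis 87.1 sd [ 1.1 11.9]
```

View pics/crop0.png

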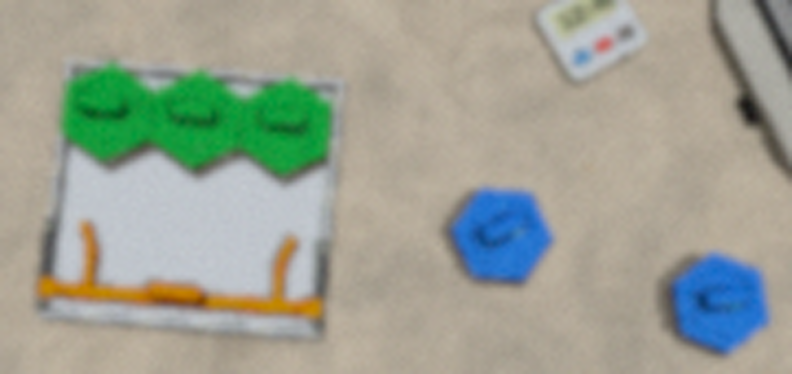

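Crop: tray rotated about -4.7°, blue pots' bars at about 116° (crop px 500,232) and 98° (crop px 718,298). Top and side disagree by about 7 mm in y, so I'll check this with the wrist camera from close by.

```bash
cat >> lib.py <<'E'
def rel(o,xy,z,jaw):
    """shift in present tool axes (cm) to xy,z; turn (deg) about tool z so the jaw axis lies at world angle jaw (mod 180)"""
    M=R.from_rotvec(o["orientation"]).as_matrix(); p=np.array([*xy,z])-o["ee_pos"]
    a=np.degrees(np.arctan2(M[1,1],M[0,1])); d=(jaw-a+90)%180-90
    print("pos",o["ee_pos"].round(1),"jaw ang %.2f"%(a%180),"tilt",np.degrees(np.arccos(-M[2,2])).round(2),"q",np.round(o["qpos"],2))
    print("turn z(tool) deg %.2f"%-d, "shift before turn cm",(M.T@p/10).round(2),"after turn",(R.from_euler("z",d,degrees=True).as_matrix()@M).T@p/10)
E
python3 - <<'E'
from lib import *; from workcell import *
o=get_obs(); rel(o,(490,86),200,26)
d=get_image("wrist"); M=R.from_rotvec(o["orientation"]).as_matrix()
print("cam in tool",M.T@(d["eye"]-o["ee_pos"]), "cam axes in tool\n",M.T@R.from_rotvec(d["attitude"]).as_matrix())
E
```

```text
pos [229.8 580.7 222. ] jaw ang 68.41 tilt 0.08 q [ 1.18  0.42  1.63 -0.    1.09 -0.02]
turn z(tool) deg 42.41 shift before turn cm [-42.4  -36.42   2.25] after turn [-55.87235437   1.70693271   2.19608935]
cam in tool [  69.10032422    1.04129162 -161.99990304] cam axes in tool
 [[ 8.26229404e-04 -9.67658231e-01 -2.52263482e-01]
 [ 9.99999432e-01  9.69303181e-04 -4.42891164e-04]
 [ 6.73087077e-04 -2.52262973e-01  9.67658483e-01]]
```

{"method": "play_rows", "body": {
  "plan": "8 -4.71 -4.05 0.25 0 0 0;8 -4.71 -4.05 0.25 0 0 0;8 -4.71 -4.05 0.25 0 0 0;8 -4.71 -4.05 0.25 0 0 0;8 -4.71 -4.05 0.25 0 0 0;8 -4.71 -4.05 0.25 0 0 0;8 -4.71 -4.05 0.25 0 0 0;8 -4.71 -4.05 0.25 0 0 0;8 -4.71 -4.05 0.25 0 0 0;5 0 0 0 0 0 10.6;4 0 0 0 0 0 10.6;4 0 0 0 0 0 10.6;4 0 0 0 0 0 10.6;4 0 0 0 0 0 0;4 0 0 0 0 0 0"
}}

```text
t: 2.02
ee_pos: [489.9, 86.3, 200.1]
orientation: [-1.659, -2.667, 0.0]
ft_force: [-0.4, -0.5, -0.6]
width: 39.8
```

```bash
cat >> lib.py <<'E'
def hexfit(d,color,z=40.0,show=None):
    """lid outline: project mask px onto plane z, per component min area / bar"""
    P=cloud(d); m=mask(d,color).astype(np.uint8); k,L,S,C=cv2.connectedComponentsWithStats(m)
    for i in range(1,k):
        if S[i,4]<300: continue
        q=P[L==i]; q=q[np.isfinite(q[:,2])]
        b=q[(q[:,2]>q[:,2].max()-8)]; l=q[(q[:,2]>z-5)&(q[:,2]<z+7)]
        print(color,S[i],"z",np.percentile(q[:,2],[2,50,98]).round(1))
        for nm,s in(("bar",b),("lid",l)):
            if len(s)<30: continue
            (c,wh,a)=cv2.minAreaRect(s[:,:2].astype(np.float32)); 
            hull=cv2.convexHull(s[:,:2].astype(np.float32)); mo=cv2.moments(hull)
            w,V=np.linalg.eigh(np.cov(s[:,:2].T)); ax=np.degrees(np.arctan2(V[1,1],V[0,1]))%180
            # hexagon yaw from 6th harmonic of hull radius
            cc=np.array([mo["m10"],mo["m01"]])/mo["m00"]
            hp=hull[:,0]; pts=np.vstack([np.linspace(hp[j-1],hp[j],30) for j in range(len(hp))])-cc
            th=np.arctan2(pts[:,1],pts[:,0]); r=np.hypot(*pts.T); g=np.linspace(-np.pi,np.pi,720); o=np.argsort(th)
            rr=np.interp(g,th[o],r[o],period=2*np.pi); ph=np.degrees(np.angle((rr*np.exp(6j*g)).sum())/6)
            print("  ",nm,"n",len(s),"hullc",cc.round(1),"rect",np.round(c,1),np.round(wh,1),round(a,1),"pca",ax.round(1),"hexcorner",round(ph,1),"zmed",np.median(s[:,2]).round(1))
E
python3 - <<'E'
from lib import *; from workcell import *
o=get_obs(); rel(o,(490,86),200,26)
d=get_image("wrist"); np.savez("w1.npz",**d); hexfit(d,"blue")
cv2.imwrite("pics/w1.png",d["pixels"][...,::-1])
E
```

```text
pos [489.9  86.3 200.1] jaw ang 26.23 tilt 0.01 q [ 0.15  0.27  1.93 -0.    0.95 -0.31]
turn z(tool) deg 0.23 shift before turn cm [-0.03 -0.    0.01] after turn [-0.03060497 -0.00072753  0.01049862]
blue [ 232  155   54   48 1969] z [38.6 40.8 70.5]
   bar n 284 hullc [489.9  88.1] rect [490.2  87.9] [12.5 29.6] 25.7 pca 115.1 hexcorner 24.6 zmed 69.6
   lid n 1648 hullc [490.2  87.8] rect [490.4  88. ] [65.6 59.5] 26.0 pca 24.4 hexcorner 25.0 zmed 40.5
```

View pics/w1.png

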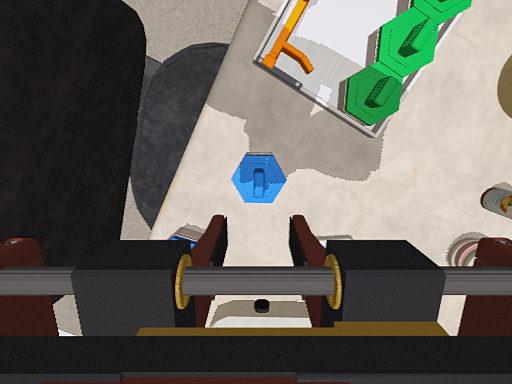

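Wrist picture: pot 1 at px (258,178), bar centred; jaws line up with it. Measured (490, 88), bar axis ~115.3°.

{"method": "play_rows", "body": {
  "plan": "4 0.14 0.07 5 0 0 0.9;4 0 0 5 0 0 0;4 0 0 4 0 0 0;4 0 0 1.7 0 0 0;4 0 0 0 0 0 0;0 0 0 0 0 0 0;0 0 0 0 0 0 0;0 0 0 0 0 0 0;0 0 0 0 0 0 0;0 0 0 0 0 0 0"
}}

```text
t: 3.32
ee_pos: [490.4, 87.9, 43.9]
orientation: [1.685, 2.651, 0.001]
ft_force: [-0.4, -0.1, 5.9]
width: 11.7
```

{"method": "play_rows", "body": {
  "plan": "0 0 0 -2 0 0 0;0 0 0 -5 0 0 9.9;0 0 0 -5 0 0 9.9;0 0 0 -5 0 0 10;0 5.4 0.23 0 0 0 0;0 5.4 0.23 0 0 0 0;0 0 0 0 0 0 0;0 0 0 0 0 0 0"
}}

```text
t: 4.32
ee_pos: [502.7, 194.8, 212.7]
orientation: [-2.309, -2.13, 0.002]
ft_force: [-0.8, 0.3, -1.1]
width: 12.1
```

```bash
python3 - <<'E'
from lib import *; from workcell import *
o=get_obs(); rel(o,(510,250),214,-4.7); print(o["width"],o["ft_force"])
d=get_image("wrist"); np.savez("w2.npz",**d); hexfit(d,"green",44); hexfit(d,"blue",200)
P=cloud(d); m=mask(d,"orange"); q=P[m&np.isfinite(P[...,2])]; t=q[q[:,2]>50]; print("tab",len(t), t.mean(0) if len(t) else 0)
cv2.imwrite("pics/w2.png",d["pixels"][...,::-1])
E
```

```text
pos [502.7 194.8 212.7] jaw ang 175.37 tilt 0.08 q [ 0.35  0.31  1.83 -0.    1.    0.43]
turn z(tool) deg 0.07 shift before turn cm [ 5.56  0.28 -0.13] after turn [ 5.55731368  0.27249184 -0.13261588]
12.062869200184528 [-0.79171433  0.30534748 -1.08428428]
green [ 278    3   62  115 5112] z [42.4 44.8 74.5]
   bar n 767 hullc [569.4 324.5] rect [569.4 324.3] [89.6 12.6] 85.7 pca 85.8 hexcorner 25.6 zmed 73.6
   lid n 4182 hullc [569.8 324.6] rect [569.9 324.9] [119.6  66.8] 85.4 pca 85.8 hexcorner -6.4 zmed 44.4
green [ 277  119   56   49 2051] z [42.5 44.7 74.4]
   bar n 297 hullc [562.6 234.5] rect [562.8 234.5] [29.  12.6] 84.8 pca 85.0 hexcorner -3.9 zmed 73.6
   lid n 1688 hullc [563.1 234.2] rect [562.9 234. ] [58.2 67.6] 85.4 pca 174.9 hexcorner -4.3 zmed 44.5
blue [ 207  184  102   82 4268] z [204.8 209.5 239.4]
   lid n 132 hullc [513.8 214.9] rect [515.5 217. ] [17.2 56.5] 59.1 pca 156.3 hexcorner 29.6 zmed 203.8
tab 3723 [517.75600148 225.19106543 273.37989229]
```

View pics/w2.png

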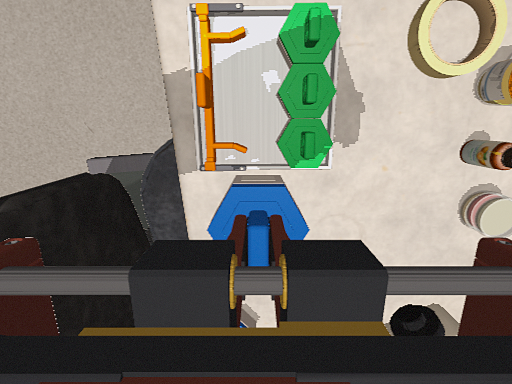

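Wrist picture: whole tray visible, green pots at px (308,32),(308,90),(305,145), tab at (203,88), held blue pot upright at (258,215). Tray yaw is about -4.4°, middle pot at about (567.4, 294.4).

{"method": "play_rows", "body": {
  "plan": "0 4.5 0.01 0 0 0 0;0 4.5 0.01 0 0 0 0;0 4.53 0.01 0 0 0 0;0 0 0 0 0 0 0;0 0 0 5 0 0 -0.1;0 0 0 5 0 0 0;0 0 0 4 0 0 0;0 0 0 1.2 0 0 0;0 0 0 0.7 0 0 0;0 0 0 0.45 0 0 0;0 0 0 0 0 0 0"
}}

```text
t: 5.75
ee_pos: [515.4, 330.1, 50.6]
orientation: [2.308, 2.13, 0.002]
ft_force: [0.6, -0.8, -1.8]
width: 11.7
```

{"method": "play_rows", "body": {
  "plan": "0 0 -0.1 0.15 0 0 0;0 0 0 0.1 0 0 0;0 0 0 0 0 0 0;3 0 0 0 0 0 0;3 0 0 0 0 0 0;3 0 0 0 0 0 0;3 0 0 -1 0 0 0;3 0 0 -4 0 0 0;3 0 0 -5 0 0 0;3 -1 0 -5 0 0 0;3 -5 0 0 0 0 0;3 -6 0 0 0 0 0;3 0 0 0 0 0 0;3 0 0 0 0 0 0"
}}

```text
t: 7.5
ee_pos: [504.7, 210.6, 197.9]
orientation: [2.309, 2.13, 0.002]
ft_force: [0.6, -0.1, 0.4]
width: 30.4
```

```bash
python3 - <<'E'
from lib import *; from workcell import *
o=get_obs(); rel(o,(445,-58),200,8)
d=get_image("wrist"); np.savez("w3.npz",**d); hexfit(d,"green",44); hexfit(d,"blue",44)
E
```

```text
pos [504.7 210.6 197.9] jaw ang 175.36 tilt 0.08 q [0.37 0.34 1.82 0.   0.98 0.45]
turn z(tool) deg -12.64 shift before turn cm [-27.26  -3.78  -0.24] after turn [-25.77086148  -9.64983729  -0.24346624]
green [ 277   15   65  168 7559] z [42.5 44.7 74.5]
   bar n 1112 hullc [567.1 294.4] rect [567.2 294.1] [149.9  12.6] 85.7 pca 85.7 hexcorner 25.7 zmed 73.6
   lid n 6175 hullc [567.6 294.7] rect [567.2 294.7] [179.7  67.8] 85.6 pca 85.8 hexcorner 26.3 zmed 44.4
blue [ 227   46   62   59 2725] z [42.3 44.7 74.5]
   bar n 401 hullc [513.5 329.9] rect [513.6 329.9] [30.  12.2] 84.9 pca 85.3 hexcorner -4.0 zmed 73.6
   lid n 2255 hullc [513.7 329.9] rect [513.5 330. ] [66.9 59.2] 55.8 pca 179.6 hexcorner -4.0 zmed 44.4
```

{"method": "play_rows", "body": {
  "plan": "4 -5.45 -0.76 0 0 0 0;4 -5.45 -0.76 0 0 0 0;4 -5.45 -0.76 0 0 0 0;4 -5.45 -0.76 0 0 0 0;4 -5.45 -0.76 0 0 0 -6;4 0 0 0 0 0 -6.6;4 0 0 0 0 0 0;4 0 0 0 0 0 0"
}}

```text
t: 8.55
ee_pos: [445.1, -57.3, 197.2]
orientation: [2.061, 2.371, 0.0]
ft_force: [0.1, 0.2, 0.2]
width: 39.7
```

```bash
python3 - <<'E'
from lib import *; from workcell import *
d=get_image("wrist"); np.savez("w4.npz",**d); hexfit(d,"blue")
o=get_obs(); rel(o,(444.5,-58),44,8)
E
```

```text
blue [ 230  158   55   48 1992] z [38.6 40.8 70.5]
   bar n 284 hullc [444.4 -58.8] rect [444.5 -58.8] [11.4 29.5] 7.7 pca 97.7 hexcorner 8.8 zmed 69.6
   lid n 1670 hullc [444.7 -58.9] rect [444.5 -59.2] [66.3 59.6] 8.0 pca 7.5 hexcorner 7.4 zmed 40.5
pos [445.  -57.3 197.2] jaw ang 8.02 tilt 0.01 q [-0.15  0.2   2.03  0.    0.91 -0.29]
turn z(tool) deg 0.02 shift before turn cm [-0.07 -0.06 15.32] after turn [-0.06860088 -0.05782697 15.31616365]
```

{"method": "play_rows", "body": {
  "plan": "4 -0.15 -0.08 5 0 0 0.3;4 0 0 5 0 0 0;4 0 0 4 0 0 0;4 0 0 1.35 0 0 0;4 0 0 0 0 0 0;0 0 0 0 0 0 0;0 0 0 0 0 0 0;0 0 0 0 0 0 0;0 0 0 0 0 0 0;0 0 0 0 0 0 0;0 0 0 -2 0 0 0;0 0 0 -5 0 0 6;0 0 0 -5 0 0 6.1;0 0 0 -4 0 0 0;0 0 0 0 0 0 0"
}}

```text
t: 10.48
ee_pos: [445.7, -60.2, 206.4]
orientation: [2.301, 2.131, 0.006]
ft_force: [-0.3, 0.2, -1.8]
width: 12.0
```

```bash
python3 - <<'E'
from lib import *; from workcell import *
o=get_obs(); rel(o,(509.0,267.6),200,-4.5); print(o["width"])
E
```

```text
pos [445.7 -60.2 206.4] jaw ang 175.61 tilt 0.36 q [-0.16  0.18  2.02 -0.    0.93 -0.08]
turn z(tool) deg 0.11 shift before turn cm [33.17  3.8   0.65] after turn [33.17232116  3.73729814  0.64681161]
11.985283860138944
```

{"method": "play_rows", "body": {
  "plan": "0 5.53 0.63 0 0 0 0;0 5.53 0.63 0 0 0 0;0 5.53 0.63 0 0 0 0;0 5.53 0.63 0 0 0 0;0 5.53 0.63 0 0 0 0.1;0 5.5 0.6 0 0 0 0;0 0 0 0 0 0 0;0 0 0 5 0 0 0;0 0 0 4 0 0 0;0 0 0 0 0 0 0;0 0 0 0 0 0 0"
}}

```text
t: 11.85
ee_pos: [507.0, 267.3, 114.2]
orientation: [2.307, 2.132, -0.0]
ft_force: [1.1, -0.2, -1.0]
width: 11.6
```

```bash
python3 - <<'E'
from lib import *; from workcell import *
o=get_obs(); rel(o,(509.0,267.6),48.5,-4.5); print(o["width"])
E
```

```text
pos [507.  267.3 114.2] jaw ang 175.48 tilt 0.0 q [ 0.46  0.49  1.82 -0.    0.83  0.54]
turn z(tool) deg -0.02 shift before turn cm [0.04 0.19 6.57] after turn [0.04318637 0.19348335 6.56711545]
11.606085629109005
```

{"method": "play_rows", "body": {
  "plan": "0 0.04 0.15 3.5 0 0 0;0 0 0 1.5 0 0 0;0 0 0 0.8 0 0 0;0 0 0 0.5 0 0 0;0 0 0 0.3 0 0 0;0 0 0 0 0 0 0;0 0 0 0 0 0 0"
}}

```text
t: 12.72
ee_pos: [508.8, 269.0, 48.8]
orientation: [-2.307, -2.132, -0.003]
ft_force: [-2.4, 2.1, 6.0]
width: 12.1
```

{"method": "play_rows", "body": {
  "plan": "2.6 0 0 0 0 0 0;2.8 0 0 0 0 0 0;2.8 0 0 0 0 0 0;2.8 0 0 -1 0 0 0;2.8 0 0 -4 0 0 0;2.8 0 0 -5 0 0 0;2.8 -1 0 -5 0 0 0;2.8 -5 0 0 0 0 0;0 0 0 0 0 0 0;0 0 0 0 0 0 0"
}}

```text
t: 13.98
ee_pos: [503.7, 208.4, 198.0]
orientation: [-2.308, -2.132, -0.001]
ft_force: [-0.2, 0.3, 0.6]
width: 11.4
```

```bash
python3 - <<'E'
from lib import *; from workcell import *
o=get_obs(); rel(o,(420,305),200,-4.5); print(o["width"])
d=get_image("wrist"); np.savez("w5.npz",**d); hexfit(d,"green",44); hexfit(d,"blue",44)
P=cloud(d); m=mask(d,"orange"); q=P[m&np.isfinite(P[...,2])&(P[...,0]>0)]
for lo,hi in((55,75),(20,34)):
  t=q[(q[:,2]>lo)&(q[:,2]<hi)&(q[:,0]>400)&(q[:,0]<520)]
  print("orange",lo,len(t),t.mean(0).round(1),t.min(0).round(1),t.max(0).round(1)) if len(t) else print(0)
cv2.imwrite("pics/w5.png",d["pixels"][...,::-1])
E
```

```text
pos [503.7 208.4 198. ] jaw ang 175.47 tilt 0.03 q [0.37 0.34 1.83 0.   0.98 0.45]
turn z(tool) deg -0.03 shift before turn cm [ 8.97 -9.11 -0.2 ] after turn [ 8.97108532 -9.10335869 -0.19755721]
11.438382839677969
green [ 278   12   65  118 5462] z [42.5 44.7 74.5]
   bar n 808 hullc [569.7 325. ] rect [569.6 324.9] [89.2 13. ] 85.4 pca 85.8 hexcorner 25.5 zmed 73.6
   lid n 4465 hullc [569.8 324.7] rect [569.6 325.1] [119.3  67.5] 85.4 pca 85.8 hexcorner -6.0 zmed 44.4
green [ 278  131   57   50 2166] z [42.6 44.8 74.5]
   bar n 317 hullc [562.6 234.4] rect [562.9 234.1] [29.7 12.8] 87.5 pca 85.1 hexcorner -1.0 zmed 73.6
   lid n 1758 hullc [563.1 234.4] rect [563.  234.4] [58.2 66.5] 85.6 pca 175.2 hexcorner -4.4 zmed 44.4
blue [ 228   43   62   59 2737] z [42.5 44.7 74.5]
   bar n 406 hullc [513.4 330.3] rect [513.5 330.4] [30.1 12.2] 85.2 pca 85.3 hexcorner -4.9 zmed 73.6
   lid n 2269 hullc [513.7 330.3] rect [514.  330.2] [59.3 67.2] 85.4 pca 180.0 hexcorner -4.0 zmed 44.4
blue [ 230  103   58   53 2318] z [42.7 44.7 74.6]
   bar n 326 hullc [508.2 268.9] rect [508. 269.] [30.  11.7] 85.8 pca 85.2 hexcorner -10.5 zmed 73.7
   lid n 1960 hullc [508.8 269.2] rect [509.2 269.3] [58.8 66. ] 85.7 pca 178.3 hexcorner -4.5 zmed 44.5
orange 55 357 [448.6 303.7  63.7] [442.6 285.8  55.3] [453.5 321.3  66.8]
orange 20 1214 [455.4 290.7  26.8] [434. 207.  20.] [500.7 399.   34. ]
```

View pics/w5.png

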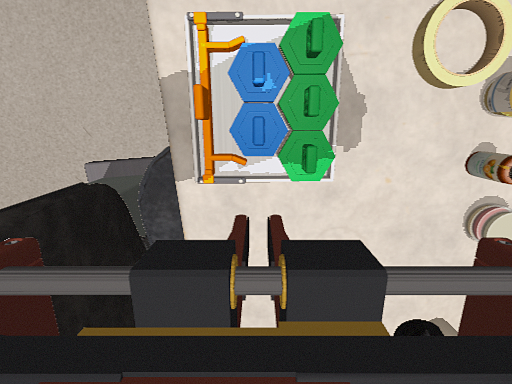

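Both blue pots stand in the notches with small gaps (px 259,72 and 258,129); retainer tab at px (199,100), measured at (448.2, 303.6). Next I'll push the tab with closed fingers.

{"method": "play_rows", "body": {
  "plan": "0 3 -3.2 0 0 0 0;0 3 -3.2 0 0 0 0;0 3.03 -3.25 0 0 0 0;0 0 0 0 0 0 0;0 0 0 5 0 0 0;0 0 0 5 0 0 0;0 0 0 4 0 0 0;0 0 0 2 0 0 0;0 0 0 0 0 0 0;0 0 0 0 0 0 0"
}}

```text
t: 15.28
ee_pos: [415.2, 306.1, 38.2]
orientation: [2.307, 2.133, 0.001]
ft_force: [-1.0, -0.2, 0.0]
width: 0.6
```

{"method": "play_rows", "body": {
  "plan": "0 0 0.5 0 0 0 0;0 0 0.5 0 0 0 0;0 0 0.3 0 0 0 0;0 0 0.3 0 0 0 0;0 0 0.3 0 0 0 0;0 0 0.3 0 0 0 0;0 0 0.3 0 0 0 0;0 0 0.2 0 0 0 0;0 0 0.2 0 0 0 0;0 0 0.2 0 0 0 0;0 0 0.2 0 0 0 0;0 0 0 0 0 0 0"
}}

```text
t: 16.77
ee_pos: [447.6, 303.2, 37.7]
orientation: [2.307, 2.133, 0.0]
ft_force: [-0.4, 0.6, 0.6]
width: 0.2
```

```bash
cat >> lib.py <<'E'
def pots(d):
    hexfit(d,"blue",44); hexfit(d,"green",44)
    P=cloud(d); q=P[mask(d,"orange")&np.isfinite(P[...,2])]
    t=q[(q[:,2]>57)&(q[:,2]<72)&(q[:,0]>400)&(q[:,0]<540)&(q[:,1]>250)&(q[:,1]<350)]
    if len(t): print("tab",len(t),((t.min(0)+t.max(0))/2).round(1),t.min(0).round(1),t.max(0).round(1))
E
python3 - <<'E'
from lib import *; from workcell import *
o=get_obs(); rel(o,(420,305),200,-4.5)
for n in("top","wrist"):
    d=get_image(n); print(n); pots(d)
cv2.imwrite("pics/w6.png",d["pixels"][...,::-1])
E
```

```text
pos [447.6 303.2  37.7] jaw ang 175.51 tilt 0.01 q [ 0.57  0.59  1.91 -0.    0.64  0.65]
turn z(tool) deg 0.01 shift before turn cm [ -0.04  -2.76 -16.23] after turn [ -0.04050785  -2.7575475  -16.23476301]
top
blue [  0  96  25  26 420] z [493.2 496.3 499.4]
   bar n 415 hullc [603.7 609.4] rect [603.8 613.4] [56.5 36.3] 66.1 pca 49.8 hexcorner -21.1 zmed 496.3
green [189 167  36  23 496] z [40.3 46.9 77.7]
   lid n 387 hullc [568.9 252.6] rect [564.1 259. ] [106.8  61.9] 84.9 pca 69.5 hexcorner 7.5 zmed 46.1
wrist
blue [  306   136   117   131 10177] z [40.6 44.8 74.5]
   bar n 34 hullc [483.7 331.3] rect [483.  331.1] [ 2.9 16.8] 65.4 pca 154.9 hexcorner -25.0 zmed 129.8
   lid n 7604 hullc [515.7 320.7] rect [511.9 320.7] [81.9 68. ] 79.7 pca 96.8 hexcorner -6.8 zmed 44.3
blue [360 295  33  34 765] z [40.6 73.8 74.9]
   bar n 696 hullc [508.4 266.7] rect [508.2 266.6] [23.4 11.7] 84.1 pca 86.6 hexcorner -5.4 zmed 73.8
   lid n 55 hullc [531.4 247.1] rect [531.6 244.9] [18.9  8.3] 81.7 pca 84.2 hexcorner 21.0 zmed 43.9
green [  391    82   121   184 16159] z [39.4 45.  73.5]
   lid n 11582 hullc [566.3 328.9] rect [564. 330.] [ 66.4 112.5] 3.6 pca 83.9 hexcorner 9.4 zmed 44.4
green [ 383  295   83   41 2988] z [42.1 45.6 68.6]
   lid n 2182 hullc [554.5 238.1] rect [556.1 236. ] [35.1 54.1] 88.4 pca 21.6 hexcorner 9.3 zmed 45.1
tab 413 [454.5 315.   64.4] [441.5 308.9  57. ] [467.4 321.2  71.7]
```

View pics/w6.png

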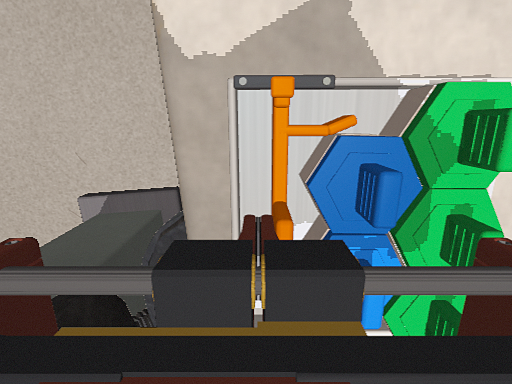

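Wrist picture: the finger is on the tab (px 282,220); bar face at px 288, front pot corner at px 307, so there is still a gap and the cheeks are entering cleanly.

{"method": "play_rows", "body": {
  "plan": "0 0 0.2 0 0 0 0;0 0 0.2 0 0 0 0;0 0 0.2 0 0 0 0;0 0 0.2 0 0 0 0"
}}

```text
t: 17.38
ee_pos: [455.2, 302.6, 37.6]
orientation: [-2.307, -2.132, 0.001]
ft_force: [-3.3, 1.9, 1.5]
width: 0.3
```

```bash
cat >> lib.py <<'E'
def bar(d):
    P=cloud(d); q=P[mask(d,"orange")&np.isfinite(P[...,2])]
    q=q-[517.5,298.2,0]; a=np.radians(-4.4); x=q[:,0]*np.cos(a)+q[:,1]*np.sin(a); y=-q[:,0]*np.sin(a)+q[:,1]*np.cos(a)
    for lo,hi in((25,50),(66,80)):
        s=(y>lo)&(y<hi)&(q[:,2]<36)&(q[:,2]>22)&(x>-90)&(x<-20)
        if s.sum()>20: print("bar x tray",lo,hi,s.sum(),np.percentile(x[s],[1,50,99]).round(1),"z",np.median(q[s,2]).round(1))
E
python3 - <<'E'
from lib import *; from workcell import *
o=get_obs(); rel(o,(420,305),200,-4.5); print(o["ft_force"])
bar(dict(np.load("w5.npz")))
d=get_image("wrist"); bar(d); hexfit(d,"blue",44)
E
```

```text
pos [455.2 302.6  37.6] jaw ang 175.51 tilt 0.03 q [0.56 0.59 1.9  0.   0.65 0.64]
turn z(tool) deg 0.01 shift before turn cm [ -0.04  -3.54 -16.23] after turn [ -0.04192468  -3.53502105 -16.23485715]
[-3.3439927   1.87880848  1.54746996]
bar x tray 25 50 117 [-74.1 -68.1 -65.3] z 26.7
bar x tray 66 80 95 [-74.1 -61.8 -22.3] z 26.4
bar x tray 25 50 569 [-53.2 -48.6 -43.6] z 26.8
bar x tray 66 80 487 [-53.  -47.  -21.3] z 26.8
blue [ 300  137  115  130 9637] z [41.7 44.7 74.5]
   lid n 7199 hullc [518.8 319.8] rect [515.4 320.7] [79.2 69.3] 73.0 pca 94.9 hexcorner -10.0 zmed 44.3
blue [360 295  23  35 353] z [38.3 73.6 75.1]
   lid n 94 hullc [531.3 248.7] rect [532.  248.3] [12.8  9.5] 83.1 pca 63.6 hexcorner -3.6 zmed 44.0
```

{"method": "play_rows", "body": {
  "plan": "0 0 0.15 0 0 0 0;0 0 0.15 0 0 0 0;0 0 0.15 0 0 0 0;0 0 0.1 0 0 0 0"
}}

```text
t: 17.92
ee_pos: [460.9, 302.2, 37.7]
orientation: [2.307, 2.133, 0.0]
ft_force: [-2.9, 1.1, 0.6]
width: 0.3
```

{"method": "play_rows", "body": {
  "plan": "0 0 0.1 0 0 0 0;0 0 0 0 0 0 0"
}}

```text
t: 18.18
ee_pos: [461.9, 302.1, 37.7]
orientation: [2.307, 2.133, 0.0]
ft_force: [-2.6, 1.1, -0.4]
width: 0.2
```

{"method": "play_rows", "body": {
  "plan": "0 0 0.08 0 0 0 0;0 0 0 0 0 0 0"
}}

```text
t: 18.42
ee_pos: [462.2, 302.1, 37.6]
orientation: [-2.307, -2.132, 0.001]
ft_force: [-4.4, 1.8, 1.9]
width: 0.6
```

```bash
python3 - <<'E'
from lib import *; from workcell import *
d=get_image("wrist"); bar(d); hexfit(d,"blue",44); print(get_obs()["ft_force"])
E
```

```text
bar x tray 25 50 567 [-46.1 -41.5 -36.5] z 26.8
bar x tray 66 80 454 [-46.  -40.4 -21.2] z 26.8
blue [ 290  137  114  130 9477] z [41.9 44.7 74.5]
   lid n 7179 hullc [521.2 319.5] rect [517.1 318.9] [79.3 69.5] 80.4 pca 103.5 hexcorner -6.4 zmed 44.3
[-4.08051114  1.34165506  0.7147003 ]
```

{"method": "play_rows", "body": {
  "plan": "0 0 0.1 0 0 0 0;0 0 0 0 0 0 0"
}}

```text
t: 18.73
ee_pos: [462.8, 302.0, 37.6]
orientation: [-2.306, -2.132, 0.002]
ft_force: [-7.2, 2.8, 2.9]
width: 0.3
```

{"method": "play_rows", "body": {
  "plan": "0 0 0.1 0 0 0 0;0 0 0 0 0 0 0"
}}

```text
t: 18.98
ee_pos: [463.1, 301.9, 37.6]
orientation: [-2.306, -2.132, 0.004]
ft_force: [-9.9, 4.8, 5.3]
width: 0.4
```

Force is rising at a near-constant position, so the pots are packed. Backing off to check from above.

{"method": "play_rows", "body": {
  "plan": "0 0 -0.5 0 0 0 0;0 0 -2.5 0 0 0 0;0 0 0 -5 0 0 0;0 0 0 -5 0 0 0;0 0 0 -5 0 0 0;0 -3 2.3 -1 0 0 0;0 -3 2.3 0 0 0 0;0 -3.3 2.4 0 0 0 0;0 0 0 0 0 0 0;0 0 0 0 0 0 0"
}}

```text
t: 20.23
ee_pos: [497.3, 206.1, 197.7]
orientation: [2.307, 2.132, 0.001]
ft_force: [0.5, 1.3, 0.8]
width: 0.4
```

```bash
cat > ck.py <<'E'
from lib import *; from workcell import *
o=get_obs(); rel(o,(420,305),200,-4.5); print(o["ft_force"])
d=get_image("wrist"); bar(d); P=cloud(d); z=P[...,2]
m=((mask(d,"blue")|mask(d,"green"))&(z>66)&(z<78)).astype(np.uint8)
k,L,S,C=cv2.connectedComponentsWithStats(m); a=np.radians(-4.4); Rt=np.array([[np.cos(a),np.sin(a)],[-np.sin(a),np.cos(a)]]); c=[]
for i in range(1,k):
    if S[i,4]>100:
        q=P[L==i]; q=q[q[:,2]>71]; r=np.array(cv2.minAreaRect(q[:,:2].astype(np.float32))[0]); h=cv2.moments(cv2.convexHull(q[:,:2].astype(np.float32)))
        c.append(Rt@(np.array([h["m10"],h["m01"]])/h["m00"]-[517.5,298.2])); print(c[-1].round(1),Rt@(r-[517.5,298.2]),"ztop range",np.percentile(q[:,2],[5,95]).round(1))
from scipy.spatial.distance import pdist,squareform
print(squareform(pdist(np.array(c))).round(1))
cv2.imwrite("pics/w7.png",d["pixels"][...,::-1])
E
python3 ck.py
```

```text
pos [497.3 206.1 197.7] jaw ang 175.47 tilt 0.02 q [ 0.37  0.33  1.84 -0.    0.97  0.45]
turn z(tool) deg -0.03 shift before turn cm [ 9.25 -8.49 -0.24] after turn [ 9.25418258 -8.48018843 -0.23664776]
[0.48995232 1.26973118 0.81717241]
bar x tray 25 50 182 [-45.  -40.3 -35.9] z 26.7
bar x tray 66 80 49 [-44.2 -36.3 -21.1] z 27.0
[50.5 60.5] [50.55897772 60.7169755 ] ztop range [71.9 74.9]
[-1.4 29.8] [-1.38127691 29.8044539 ] ztop range [71.9 75. ]
[50.8  0.4] [50.75533549  0.59861839] ztop range [71.9 75. ]
[ -1.2 -30.2] [ -1.12844959 -30.02230404] ztop range [72.  74.9]
[ 50.8 -60. ] [ 50.94846979 -60.01644506] ztop range [72. 75.]
[[  0.   60.3  60.1 104.4 120.6]
 [ 60.3   0.   59.9  60.  103.9]
 [ 60.1  59.9   0.   60.3  60.5]
 [104.4  60.   60.3   0.   60. ]
 [120.6 103.9  60.5  60.    0. ]]
```

View pics/w7.png

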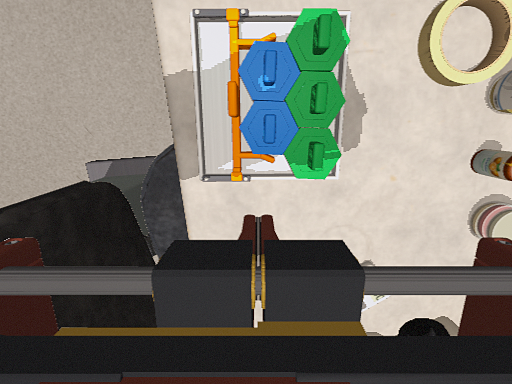

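The picture shows all five pots packed (blue at px 268,70 and 268,127), with the bar against their front corners at px (236,98). Neighbour distances are 59.9–60.5 mm and the robot is clear, so I'm handing in.

```bash
python3 -c "
from workcell import *
print(close_job())"
```

```text
the job is handed in; nothing more can be done
None
```

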